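Tuck a coaster under the weighted arm of its holder

TASK

Put the loose wooden coaster away in the coaster holder that stands under the little wire cup rack: slide it in flat on top of the pile and underneath the weighted arm, gently, until it is fully home against the backstop, flush with the others, and the arm rests on it. Leave the pile in place and do not disturb the fruit; do not ram the coaster against the holder.

Things in the scene. Friction and masses are not known exactly. Their poses are not given: they have to be found in the camera images.
- coaster: the loose coaster: flat pale wooden rectangle, 96 (its x) x 64 (its y) x 10 mm thick, edges rounded 2.5 mm, 50 g, lying alone on the worktop. Origin at the centre of its underside, z up, x along its length. It can be gripped across its 64 mm width
- holder: the coaster holder, fixed to the worktop: wooden base 140 x 130 x 8 mm, two upright wooden cheeks, a backstop, and a steel wire cup rack over it on two rear posts. Origin under the base on the centre line, at worktop height; +x points the way a coaster slides in (roughly away from the robot), y across, z up. The base's front edge is at x = -66 mm; a coaster that is home spans x = -66..+30 mm
- mouth (a point): point on the holder's centre line at the base's front edge (holder x = -66 mm), at the height of the pile's top (38 mm over the worktop); holder's axes. The cheeks (5 mm thick, z 8..56 mm, 70 mm apart inside) begin 3 mm inside this point, flared to 77 mm inside and 86 mm outside, so fingers gripping a coaster by its sides cannot follow it in
- home (a point): where the coaster's origin (centre of underside) must end: on top of the pile, 48 mm inside the mouth point; same axes as the holder. The backstop's face is 48 mm further in
- rack_front (a point): middle of the cup rack's front wire, 125 mm over the worktop, 19 mm outside (in front of) the mouth point. The rack is 8 mm thick, 124 mm wide and 157 mm deep, with a green cup on it (up to 190 mm over the worktop, its handle a little past the rack's edge). A vertical gripper strikes the rack before it is at the mouth: lean it back, some 30 to 40 degrees
- press_arm (a joint): angle of the weighted steel arm (rad): 0 when it rests on the pile of three, grows as its front end rises; about 0.12 when it rests on a fourth coaster. It hinges at the back (holder x = +56, z = 62 mm), falls by its own weight (about 2 N at the foot, varies) and does not stay up by itself
- foot (a point): underside of the arm's rounded foot bar (52 mm wide), pressing on the pile's top 40 mm inside the mouth point. From it a 50 mm wide lip rises at 30 degrees toward the mouth; its front end is at the mouth point, underside about 20 mm above the pile: a coaster held flat just above the pile and pushed in wedges the arm up (some 4 to 20 N)
- pile0: lowest of the three coasters in the holder, same as the loose one; they lie flush with the base's front edge, against the backstop. Origin at the centre of its underside, 8 mm above the worktop
- pile1: middle coaster of the pile, underside 18 mm above the worktop
- pile2: top coaster of the pile, underside 28 mm and top 38 mm above the worktop
- mandarin: bystander: mandarin 55 mm wide, 48 mm high, on the worktop at the other side of the holder from the loose coaster; origin at its underside
- tomato: bystander: tomato 75 mm wide, 79 mm high, to the right of the holder; origin at its underside
- lemon: bystander: lemon 78 x 55 x 56 mm, on the worktop at the front left; origin at its underside
- apple: bystander: apple 80 mm wide, 69 mm high, behind the holder; origin at its underside
Not all that is in view belongs to the job. Of the things that look like the holder, the larger one is meant.

How it is judged:
At the end, for the whole second after the job is handed in: The loose coaster is at rest, flat (4.5 deg) and square (7 deg) on the pile, within 5 mm of home along the holder, 6 mm across, 4 mm in height; the weighted arm rests on it (0.08-0.17 rad, over 0.3 N); the pile is within 6 mm along and 4 mm in height of its place (x of coaster in the frame of holder between -0.023 and -0.013 m and y of coaster in the frame of holder between -0.006 and 0.006 m and z of coaster in the frame of holder between 0.034 and 0.042 m and angle between the z axis of coaster and the z axis of holder, either way round below 0.08 rad and angle between the x axis of coaster and the x axis of holder, either way round below 0.12 rad and value of joint press_arm between 0.08 and 0.17 rad and contact force between coaster and press_arm above 0.3 N and linear speed of coaster below 0.02 m/s and x of pile0 in the frame of holder between -0.024 and -0.012 m and z of pile0 in the frame of holder between 0.004 and 0.012 m and x of pile1 in the frame of holder between -0.024 and -0.012 m and z of pile1 in the frame of holder between 0.014 and 0.022 m and x of pile2 in the frame of holder between -0.024 and -0.012 m and z of pile2 in the frame of holder between 0.024 and 0.032 m); the robot touches nothing.
It fails at once if a fruit is moved more than 3 cm (distance of any of mandarin, tomato, lemon, apple from where it was at the start of the episode above 0.03 m).
It fails at once if the coaster is rammed against the holder with more than 45 N (contact force between coaster and holder above 45 N).
It also fails if it takes over 51 s, if anything falls off the work surface, if the arm or the gripper's body presses on something with over 40 N, if the wrist force passes 120 N, or if a joint passes its speed limit or range.

ROBOT

A 7-joint arm with a two-finger parallel gripper is mounted at the origin on a cart in front of the work surface, level with it; the furniture and walls round the work are solid. World frame = base frame: x ahead of the robot, y to its left, z up, the work surface at z = 0. Lengths are in m, angles in rad, forces in N, time in s.
With the tool pointing down it reaches from about 0.4 to 0.85 m from the base axis. Payload 10.4 kg.
Tool frame: the origin (TCP) lies midway between the tips of the shut fingers; the grasp point (between the pads) lies 19 mm behind it; z points along the fingers, y is the line along which they close (so a half turn about z gives the same grasp; the last joint's range is limited). The gripper opens to 87 mm and grips with 3 to 60 N. Pads are 19 mm wide; open, the fingers measure 117 mm over their backs; the gripper's body (75 mm by 190 mm) begins 51 mm behind the grasp point.
Start: joints at [1.138, 0.332, -0.065, 1.46, 0.022, 1.35, -0.088], TCP at [0.249, -0.573, 0.223] pointing down, gripper open.
Joint ranges: [-2.6, 2.6], [-0.5, 2.12], [-1.47, 1.34], [0.16, 2.42], [-1.27, 4.41], [0.06, 2.06], [-2.6, 2.6]. Speed limits (rad/s): [2.22, 2.22, 2.79, 2.79, 3.14, 3.14, 3.14].

INTERFACE

Orientations are given as a unit quaternion [x, y, z, w].
In Python, from bench import r gives the robot as it stands.
- The arm moves only by the tool move_arm, never from a script. Its argument "targets" is a list of rows, each a list of 3 entries, a list of its own where there are three numbers: the shift along the tool's x, y, z in cm, then the turn, a rotation vector about the tool's x, y, z in rad, then the opening in per cent of the stroke, from 0 (shut) to 100 (fully open). In form: [[[x, y, z], [wx, wy, wz], gripper], ...]. A call has 1 to 20 rows; each row shifts and turns the commanded pose from where the row before left it, along the tool's axes as they then stand; what a row does not reach is not made up. A row lasts 1/8 s, in which the tool goes at most 62.5 mm and 10.7 degrees, less where a joint would pass 70% of its speed; a pose out of reach is approached as far as the arm can. A call with a gripper value outside its range is refused whole. The fingers move at their own pace and stop on an object; "grip_force" is the grip in N (left out, the last holds). Time passes only in rows, so rows that do not move let the fingers close. It gives the time, the measured TCP pose, the force, the opening and the grip force at its end, in the units of the state.
- r.read_state(): the state, without advancing time (a new reading comes with each control period).
- r.camera(name): name is "scene" or "top" or "wrist"; returns a dict with "image" (480x640x3 uint8, blue, green, red), "vertical_fov" (degrees; the focal length in pixels is half the picture's height over the tangent of half this angle, whatever the lens; pixels are square), "cx", "cy" (the principal point, pixels), "cam_to_world" (4x4, takes a point from camera to world coordinates). Camera axes: x right, y down, z forward; pixel columns grow to the right and rows downward; lengths in m; the calibration is good to about 2 mm. A picture is of the moment at which its call begins. There is no depth.
- r.close_job(): hands the job in; it is judged then, once.
The state is a dict: "time": time; "joint_positions": joint angles; "joint_vel": joint speeds; "joint_torque": joint torques, N m; "ee_pos": TCP position; "eef_rot": TCP orientation; "ft_force": force on the tool from outside, world axes, zero at the start; "torque": the same for the moment, N m; "width": finger opening in m; "grip_force": force on a finger pad.
Only numpy, scipy, OpenCV 4.12 (cv2) and the standard library are available. Lean on these libraries where they do the work, as an engineer would, in place of code of your own. Each camera call takes 0.05 s, during which the arm holds its last target. There are 200 camera calls.

## Working session

There is one attempt and no reset: what is moved stays moved. The work goes in short steps, Python scripts to look and compute and a tool call to move; the robot and the scene stay as the last step left them, time stands still between calls to the robot, and variables do not carry over. Pictures are saved under pics/ and viewed, at most 10 in all, crops included, and the job is handed in when it is done.

Besides the shell and the picture viewer there is one more tool, called after "Emit:" as a command line: name --argument value ..., lists and objects as JSON in quotes. move_arm: Moves the arm, as the interface text tells. Its arguments: {"type":"object","properties":{"targets":{"type":"array"},"grip_force":{"type":"number"}},"required":["targets"]}

```bash
mkdir -p pics; ls; cat > h.py <<'E'
import numpy as np,cv2,pickle
from bench import r
from scipy.spatial.transform import Rotation as R
def snap(n,f):
    c=r.camera(n); cv2.imwrite('pics/%s.png'%f,c['image']); pickle.dump(c,open('pics/%s.pkl'%f,'wb')); return c
def load(f): return pickle.load(open('pics/%s.pkl'%f,'rb'))
def px2w(c,u,v,z):
    f=240/np.tan(np.radians(c['vertical_fov'])/2); T=np.array(c['cam_to_world'])
    d=T[:3,:3]@np.array([(u-c['cx'])/f,(v-c['cy'])/f,1]); o=T[:3,3]
    return o+d*(z-o[2])/d[2]
def w2px(c,p):
    f=240/np.tan(np.radians(c['vertical_fov'])/2); T=np.array(c['cam_to_world'])
    q=T[:3,:3].T@(np.array(p)-T[:3,3]); return f*q[0]/q[2]+c['cx'],f*q[1]/q[2]+c['cy']
E
python3 - <<'E'
from h import *
for n in('scene','top'):
    c=snap(n,n+'0'); print(n,c['vertical_fov'],c['cx'],c['cy'],np.round(c['cam_to_world'],3).tolist())
s=r.read_state(); print(s)
E
```

```text
pics
scene 55.31847281039413 320.76472401827783 243.5024022663679 [[-0.71, -0.428, 0.559, -0.118], [-0.704, 0.409, -0.581, 0.781], [0.02, -0.806, -0.591, 0.879], [0.0, 0.0, 0.0, 1.0]]
top 54.91996120382354 316.7218006123262 241.00191696915553 [[0.021, -0.98, 0.196, 0.398], [-1.0, -0.019, 0.009, 0.016], [-0.005, -0.197, -0.98, 1.211], [0.0, 0.0, 0.0, 1.0]]
{'time': 0.1, 'joint_positions': array([ 1.1384082 ,  0.33278613, -0.06470946,  1.46081462,  0.02160279,
        1.34990704, -0.08848896]), 'joint_vel': array([-9.26275626e-04,  1.84006698e-05, -1.94794342e-03, -1.92260964e-03,
        2.93067791e-05, -2.25411638e-04,  1.05988531e-03]), 'joint_torque': array([ 1.03477345e-03, -6.24545431e+01,  2.41926085e-02, -3.90721679e+01,
       -6.13530865e-02,  3.65455274e-02,  2.62298079e-05]), 'ee_pos': array([ 0.24887994, -0.57294998,  0.221868  ]), 'eef_rot': array([ 9.79078404e-01,  2.03482450e-01, -1.50382775e-04, -5.90956515e-04]), 'ft_force': array([-0.48448532,  0.07589758, -0.61528139]), 'torque': array([0.01252782, 0.00535691, 0.03795738]), 'grip_force': 0.0, 'width': 0.08667065309803837}
```

View pics/top0.png

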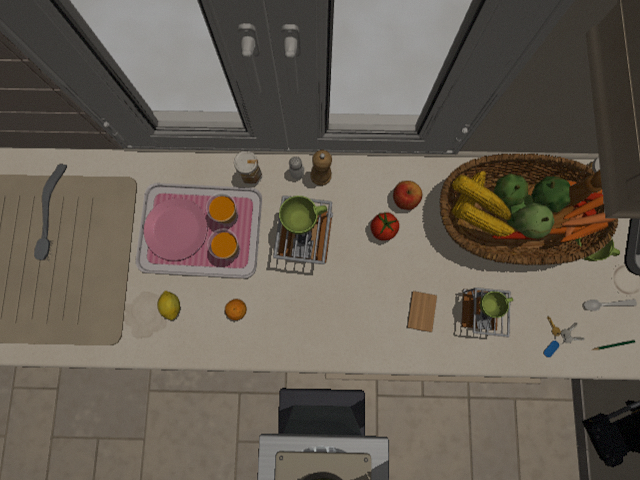

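View pics/scene0.png

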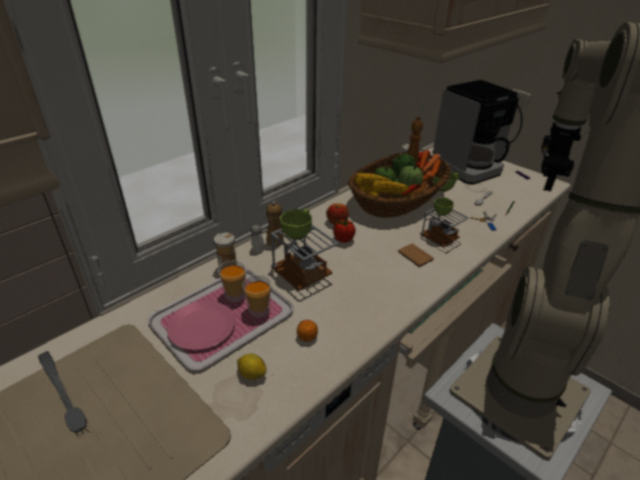

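The top view shows the loose coaster near (422,311) and the larger holder near (302,232). A smaller lookalike stands at (483,312). I'll enlarge both.

```bash
python3 - <<'E'
from h import *
t=load('top0')['image']; s=load('scene0')['image']
a=cv2.resize(t[185:285,255:345],None,fx=4.4,fy=4.4,interpolation=cv2.INTER_CUBIC)
b=cv2.resize(t[280:345,395:450],None,fx=6,fy=6,interpolation=cv2.INTER_CUBIC)
im=np.zeros((440,730,3),np.uint8); im[:a.shape[0],:a.shape[1]]=a; im[:b.shape[0],398:398+b.shape[1]]=b
cv2.imwrite('pics/cropT.png',im)
cv2.imwrite('pics/cropS.png',cv2.resize(s[200:300,260:350],None,fx=6,fy=6,interpolation=cv2.INTER_CUBIC))
E
```

```text
(no output)
```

View pics/cropT.png

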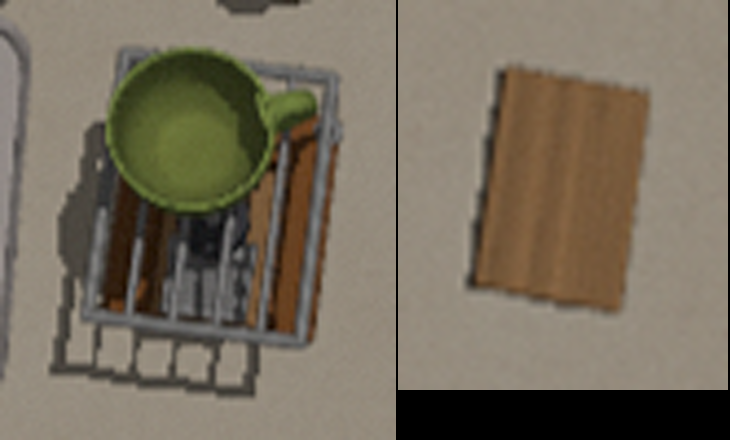

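View pics/cropS.png

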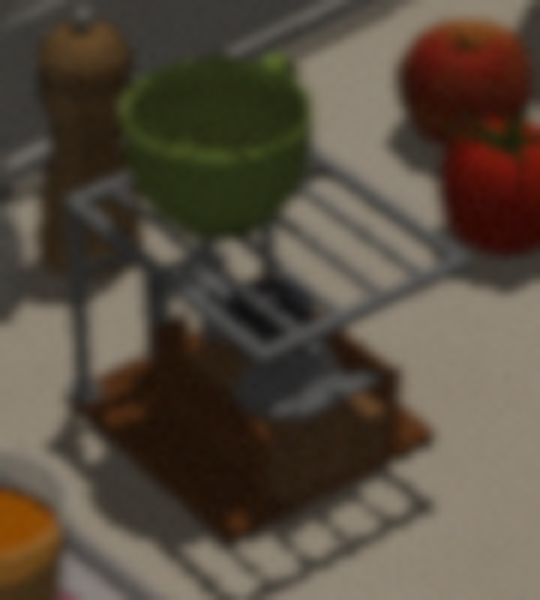

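```bash
cat > meas.py <<'E'
from h import *
t=load('top0'); s=load('scene0')
P=[px2w(t,255+u/4.4-.4,185+v/4.4-.4,.125)[:2] for u,v in[(92,315),(303,340),(333,77),(125,55)]]
print('rack FL FR BR BL',np.round(P,4).tolist(),[round(float(np.linalg.norm(P[i]-P[(i+1)%4])),4) for i in range(4)])
e=lambda d:np.degrees(np.arctan2(d[1],d[0])); print('yaw',e(P[3]-P[0]),e(P[2]-P[1]),e(P[0]-P[1])-90)
B=[px2w(s,260+u/6-.4,200+v/6-.4,.008)[:2] for u,v in[(235,533),(430,435)]]; d=B[0]-B[1]
print('base front L,R',np.round(B,4).tolist(),'mid',np.mean(B,0),np.linalg.norm(d),'yaw',e(d)-90)
Rk=[px2w(s,260+u/6-.4,200+v/6-.4,.125)[:2] for u,v in[(262,348),(460,257)]]; print('rackfront scene',np.round(Rk,4).tolist(),np.mean(Rk,0),e(Rk[0]-Rk[1])-90)
C=[px2w(t,395+(u-398)/6-.4,280+v/6-.4,.01)[:2] for u,v in[(506,66),(649,92),(624,311),(474,287)]]
print('coaster',np.mean(C,0),[round(float(np.linalg.norm(C[i]-C[(i+1)%4])),4) for i in range(4)],'yaw',e(C[0]-C[3]),e(C[1]-C[2]))
E
python3 meas.py
```

```text
rack FL FR BR BL [[0.5764, 0.1242], [0.565, 0.0097], [0.7126, -0.0042], [0.7231, 0.1115]] [0.1151, 0.1483, 0.1162, 0.1472]
yaw -4.956633740711988 -5.405635446259665 -5.6835524490943214
base front L,R [[0.5971, 0.1228], [0.583, 0.0041]] mid [0.59007701 0.06344584] 0.1194759744333049 yaw -6.777304615830005
rackfront scene [[0.5824, 0.1188], [0.5685, 0.0048]] [0.57543064 0.06180163] -6.968047017322846
coaster [ 0.46025871 -0.24687119] [0.0622, 0.0939, 0.064, 0.0955] yaw -9.32084608320303 -8.188867463409183
```

The coaster measures 62–64 × 94–95 mm, which matches. The rack measures 116 × 148 mm between wire centres, which also matches. Next I plan the leaned pregrasp.

```bash
cat >> h.py <<'E'
def pose(yaw,lean):  # deg; tool rotation
    a,L=np.radians([yaw,lean]); x=[np.cos(L),0,np.sin(L)]; z=[np.sin(L),0,-np.cos(L)]
    return R.from_euler('z',a)*R.from_matrix(np.array([x,[0,-1,0],z]).T)
def plan(p,rot,n):
    s=r.read_state(); P,Q=np.array(s['ee_pos']),R.from_quat(s['eef_rot']); p0=P.copy(); w=(Q.inv()*rot).as_rotvec()
    wr=np.round(w/n,3)
    for i in range(n):
        d=np.round(Q.inv().apply(p0+(np.array(p)-p0)*(i+1)/n-P)*100,1)
        print([d.tolist(),wr.tolist()]); P=P+Q.apply(d/100); Q=Q*R.from_rotvec(wr)
    print('end',P,'err mm',np.round((P-p)*1000,1),np.degrees((Q.inv()*rot).magnitude()))
E
python3 -c "
from h import *
plan([.4326,-.2426,.10],pose(-8.75,40),9)"
```

```text
[[3.3, -2.6, 1.4], [-0.022, 0.076, 0.06]]
[[3.1, -2.7, 1.5], [-0.022, 0.076, 0.06]]
[[2.8, -3.0, 1.7], [-0.022, 0.076, 0.06]]
[[2.4, -3.2, 1.8], [-0.022, 0.076, 0.06]]
[[2.1, -3.4, 2.0], [-0.022, 0.076, 0.06]]
[[1.8, -3.5, 2.0], [-0.022, 0.076, 0.06]]
[[1.4, -3.6, 2.0], [-0.022, 0.076, 0.06]]
[[1.0, -3.8, 2.1], [-0.022, 0.076, 0.06]]
[[0.6, -3.9, 2.0], [-0.022, 0.076, 0.06]]
end [ 0.43269739 -0.24236352  0.09994141] err mm [ 0.1  0.2 -0.1] 0.25460112010027075
```

```bash
python3 - <<'E'
from h import *
t=load('top0')['image']; s=load('scene0')['image']
a=cv2.resize(t[280:345,445:520],None,fx=5,fy=5,interpolation=cv2.INTER_CUBIC)
b=cv2.resize(s[190:255,410:475],None,fx=6,fy=6,interpolation=cv2.INTER_CUBIC)
im=np.zeros((390,770,3),np.uint8); im[:a.shape[0],:a.shape[1]]=a; im[:b.shape[0],380:380+b.shape[1]]=b
cv2.imwrite('pics/cropL.png',im)
E
```

```text
(no output)
```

View pics/cropL.png

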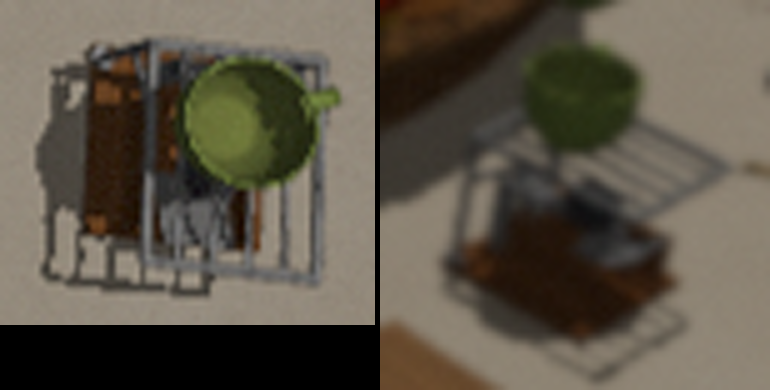

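The lookalike's base runs from (462,289) to (462,327), and its rack's left wire is at column 475, from row 288 to row 333.

```bash
python3 - <<'E'
from h import *
t=load('top0')
for u,v,z in[(462,327,.006),(462,289,.006),(474.5,333,.09),(474.5,288,.09)]: print(px2w(t,u,v,z))
E
```

```text
[ 0.4218765  -0.34867461  0.006     ]
[ 0.51919037 -0.35264453  0.006     ]
[ 0.40678127 -0.35229618  0.09      ]
[ 0.51375995 -0.35722618  0.09      ]
```

```bash
python3 -c "
from h import *
plan([.34,-.235,.20],pose(-8.75,40),9)"
```

```text
[[2.4, -3.0, 0.2], [-0.022, 0.076, 0.06]]
[[2.2, -3.2, 0.4], [-0.022, 0.076, 0.06]]
[[2.0, -3.4, 0.4], [-0.022, 0.076, 0.06]]
[[1.8, -3.4, 0.6], [-0.022, 0.076, 0.06]]
[[1.5, -3.5, 0.5], [-0.022, 0.076, 0.06]]
[[1.2, -3.7, 0.6], [-0.022, 0.076, 0.06]]
[[1.0, -3.7, 0.6], [-0.022, 0.076, 0.06]]
[[0.7, -3.8, 0.5], [-0.022, 0.076, 0.06]]
[[0.4, -3.8, 0.6], [-0.022, 0.076, 0.06]]
end [ 0.34000618 -0.23550394  0.19963264] err mm [ 0.  -0.5 -0.4] 0.25460112010027075
```

Emit:
move_arm --targets '[[[2.4,-3.0,0.2],[-0.022,0.076,0.06],100],[[2.2,-3.2,0.4],[-0.022,0.076,0.06],100],[[2.0,-3.4,0.4],[-0.022,0.076,0.06],100],[[1.8,-3.4,0.6],[-0.022,0.076,0.06],100],[[1.5,-3.5,0.5],[-0.022,0.076,0.06],100],[[1.2,-3.7,0.6],[-0.022,0.076,0.06],100],[[1.0,-3.7,0.6],[-0.022,0.076,0.06],100],[[0.7,-3.8,0.5],[-0.022,0.076,0.06],100],[[0.4,-3.8,0.6],[-0.022,0.076,0.06],100],[[0,0,0],[0,0,0],100]]'

```text
time: 1.35
ee_pos: [0.3389, -0.2545, 0.2064]
eef_rot: [0.942, -0.059, 0.328, 0.023]
ft_force: [-0.1, -0.6, 0.1]
width: 0.0873
grip_force: 0.0
```

```bash
python3 -c "
from h import *
snap('wrist','w1'); s=r.read_state(); print(s['time'],s['joint_positions'])
plan([.4326,-.2426,.05],pose(-8.75,40),4)"
```

```text
1.4 [ 1.33629721 -0.46271379 -0.33658816  2.39220829 -0.86584942  0.90188225
 -0.23567974]
[[-0.7, -0.6, 4.5], [-0.003, 0.007, 0.006]]
[[-0.6, -0.7, 4.5], [-0.003, 0.007, 0.006]]
[[-0.8, -0.6, 4.5], [-0.003, 0.007, 0.006]]
[[-0.7, -0.7, 4.4], [-0.003, 0.007, 0.006]]
end [ 0.4325999  -0.24251551  0.05025438] err mm [-0.   0.1  0.3] 0.09769341295141776
```

View pics/w1.png

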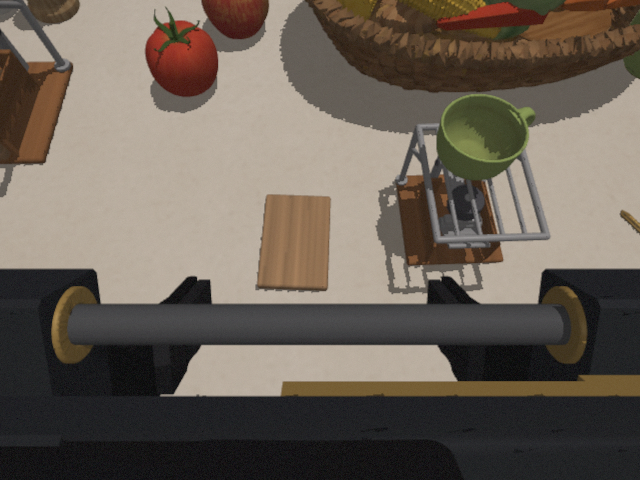

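The wrist view shows the coaster's top corners at (267,196), (330,197), (327,288) and (258,286). The holder's base front right corner is at (46,161).

```bash
python3 - <<'E'
from h import *
c=load('w1'); C=[px2w(c,u,v,.009)[:2] for u,v in[(267,195),(330,196),(327,288),(259,286)]]
e=lambda d:np.degrees(np.arctan2(d[1],d[0]))
print(np.mean(C,0),[round(float(np.linalg.norm(C[i]-C[(i+1)%4])),4) for i in range(4)],e(C[0]-C[3]),e(C[1]-C[2]),e(C[0]-C[1])-90)
print('base FR',px2w(c,46,161,.008))
E
```

```text
[ 0.46095185 -0.24831271] [0.0624, 0.0955, 0.0611, 0.0947] -8.718944960912534 -9.485405245886394 -8.125073710393195
base FR [ 0.58132995 -0.00238036  0.008     ]
```

Emit:
move_arm --targets '[[[-0.7,-0.6,4.5],[-0.003,0.007,0.006],100],[[-0.6,-0.7,4.5],[-0.003,0.007,0.006],100],[[-0.8,-0.6,4.5],[-0.003,0.007,0.006],100],[[-0.7,-0.6,4.4],[-0.003,0.007,0.006],100],[[0,0,0],[0,0,0],100],[[0,0,0],[0,0,0],100]]'

```text
time: 2.15
ee_pos: [0.4095, -0.2515, 0.1123]
eef_rot: [0.941, -0.059, 0.333, 0.023]
ft_force: [-0.5, -0.8, 0.3]
width: 0.0867
grip_force: 0.0
```

```bash
python3 -c "
from h import *
plan([.433,-.2434,.009],pose(-8.8,40),3)"
```

```text
[[-1.6, -0.4, 3.1], [-0.005, 0.006, 0.008]]
[[-1.6, -0.4, 3.2], [-0.005, 0.006, 0.008]]
[[-1.6, -0.3, 3.1], [-0.005, 0.006, 0.008]]
end [ 0.43324163 -0.24392543  0.00913348] err mm [ 0.2 -0.5  0.1] 0.09197323250153482
```

Emit:
move_arm --targets '[[[-0.8,-0.2,1.6],[-0.003,0.003,0.004],100],[[-0.8,-0.2,1.6],[-0.003,0.003,0.004],100],[[-0.8,-0.2,1.6],[-0.003,0.003,0.004],100],[[-0.8,-0.2,1.5],[-0.003,0.003,0.004],100],[[-0.8,-0.2,1.5],[-0.003,0.003,0.004],100],[[0,0,0],[0,0,0],100],[[0,0,0],[0,0,0],100]]'

```text
time: 3.02
ee_pos: [0.4388, -0.2558, 0.0297]
eef_rot: [0.94, -0.069, 0.334, 0.023]
ft_force: [-0.2, -0.1, -0.1]
width: 0.0869
grip_force: 0.0
```

```bash
python3 -c "
from h import *
print(r.read_state()['joint_positions'])
plan([.433,-.2434,.009],pose(-8.8,40),2)"
```

```text
[ 1.942153    0.31263996 -1.30186052  2.41493586 -0.84556684  0.08556872
 -0.1479111 ]
[[-0.9, -0.6, 0.6], [-0.003, 0.008, 0.002]]
[[-1.0, -0.5, 0.5], [-0.003, 0.008, 0.002]]
end [ 0.432772   -0.24372378  0.00914674] err mm [-0.2 -0.3  0.1] 0.05778303864138554
```

The arm drifted into an elbow-out posture with j3, j4 and j6 near their limits. I'll fit the arm's kinematics from the readings so I can choose a better posture.

```bash
cat > fk.py <<'E'
import numpy as np
from scipy.optimize import least_squares
from scipy.spatial.transform import Rotation as R
import itertools
def fk(q,s,prm):
    h,a,b,c,e1,e2,e3,t,x0,y0=prm; p=np.array([x0,y0,h]); 
    T=R.from_euler('z',s[0]*q[0]); T=T*R.from_euler('y',q[1]); p=p+T.apply([e1,0,a])
    T=T*R.from_euler('z',s[1]*q[2])*R.from_euler('y',q[3]); p=p+T.apply([e2,0,b])
    T=T*R.from_euler('z',s[2]*q[4])*R.from_euler('y',q[5]); p=p+T.apply([e3,0,c])
    return p,T*R.from_euler('z',s[3]*q[6]+t)
E
cat > fit.py <<'E'
from fk import *
from h import r
s0=r.read_state()
D=[([1.1384082,.33278613,-.06470946,1.46081462,.02160279,1.34990704,-.08848896],[.24887994,-.57294998,.221868],[.979078,.203482,-.00015,-.00059]),
([1.33629721,-.46271379,-.33658816,2.39220829,-.86584942,.90188225,-.23567974],[.3389,-.2545,.2064],[.942,-.059,.328,.023]),
(s0['joint_positions'],s0['ee_pos'],s0['eef_rot'])]
best=None
for s in itertools.product([-1,1],repeat=4):
  for t in(1.57,-1.57,0,3.14):
    def f(x):
        o=[]
        for q,p,w in D:
            P,T=fk(q,s,x); o+=[(P-p)*10,(T.inv()*R.from_quat(w)).as_rotvec(),]
        return np.concatenate(o+[x[4:7]*.05,x[8:]*.05])
    z=least_squares(f,[.2,.4,.4,.25,0,0,0,t,0,0])
    if best is None or z.cost<best[0]: best=(z.cost,s,z.x); 
print(best[0],best[1],np.round(best[2],4)); 
for q,p,w in D:
    P,T=fk(q,best[1],best[2]); print((P-p)*1000,np.degrees((T.inv()*R.from_quat(w)).magnitude()))
np.save('prm.npy',np.r_[best[1],best[2]])
E
python3 fit.py
```

```text
1.351644816312456e-05 (-1, -1, -1, -1) [ 0.2771  0.4645  0.5208  0.3869 -0.0077 -0.0051 -0.0472  1.5708 -0.0773
  0.0466]
[-0.00439647  0.00072807  0.01796612] 0.0030053978031365112
[ 2.72906588e-02  2.92112257e-06 -1.55052644e-02] 0.04754990581360825
[-0.0209616  -0.00189617 -0.00246085] 0.003044221268762063
```

```bash
sed -i 's/x\[8:\]\*.05/x[8:]*100/; s/x\[4:7\]\*.05/x[4:7]*.01/' fit.py; python3 fit.py
cat > ik.py <<'E'
from fk import *
from h import pose
v=np.load('prm.npy'); s=v[:4]; prm=v[4:]
lo=np.array([-2.6,-.5,-1.47,.16,-1.27,.06,-2.6]); hi=np.array([2.6,2.12,1.34,2.42,4.41,2.06,2.6])
def ik(p,rot,seed,w=.003):
    f=lambda q:(lambda P,T:np.r_[(P-p)*10,(T.inv()*rot).as_rotvec(),w*(q-seed)])(*fk(q,s,prm))
    z=least_squares(f,np.clip(seed,lo+.01,hi-.01),bounds=(lo+.03,hi-.03)); e=f(z.x)[:6]
    return z.x,np.linalg.norm(e[:3])*100,np.degrees(np.linalg.norm(e[3:]))
if __name__=='__main__':
    flip=R.from_euler('z',np.pi); rng=np.random.default_rng(0)
    for nm,p,y in[('pick',[.433,-.2434,.009],-8.8),('pre',[.50,.07,.048],-6),('ins',[.57,.063,.048],-6),('push',[.582,.0635,.04],-6)]:
      for L in(30,35,40,45):
        for fl in(0,1):
          rot=pose(y,L)*(flip if fl else R.identity()); B=[]
          for _ in range(25):
            q,a,b=ik(np.array(p),rot,rng.uniform(lo,hi),.001)
            if a<1 and b<.5: B.append((np.min(np.r_[q-lo,hi-q]),q))
          if B: B.sort(key=lambda t:-t[0]); print(nm,L,fl,len(B),round(B[0][0],2),np.round(B[0][1],2))
          else: print(nm,L,fl,'none')
E
timeout 500 python3 ik.py
```

```text
0.10610660904039074 (-1, -1, -1, -1) [ 2.0580e-01  4.2270e-01  4.7620e-01  2.8870e-01  1.2200e-02 -1.8400e-02
 -4.4000e-03  1.5708e+00 -4.0000e-04 -2.0000e-04]
[38.99227374 21.51345749  3.78192547] 0.0030053978885926534
[ 7.32885506  1.55432002 -0.6958672 ] 0.04754990580273623
[-5.91775793 -1.58060923 -3.08605827] 0.0030442213542749533Traceback (most recent call last):
  File "ik.py", line 16, in <module>
    q,a,b=ik(np.array(p),rot,rng.uniform(lo,hi),.001)
          ~~^^^^^^^^^^^^^^^^^^^^^^^^^^^^^^^^^^^^^^^^^
  File "ik.py", line 7, in ik
    z=least_squares(f,np.clip(seed,lo+.01,hi-.01),bounds=(lo+.03,hi-.03)); e=f(z.x)[:6]
    return func(*args, **kwargs)
    raise ValueError("Initial guess is outside of provided bounds")
ValueError: Initial guess is outside of provided bounds
```

```bash
sed -i "s/p=np.array(\[x0,y0,h\]); /p=np.array([0,0,0.])/; s/T=R.from_euler('z',s\[0\]\*q\[0\]); T=/T=R.from_euler('z',s[0]*q[0]); p=p+T.apply([x0,y0,h]); T=/" fk.py; sed -i 's/x\[8:\]\*100/x[8:]*.01/' fit.py; sed -i 's/lo+.01,hi-.01/lo+.05,hi-.05/' ik.py; python3 fit.py; timeout 500 python3 ik.py
```

```text
5.159668189226457e-07 (-1, -1, -1, -1) [ 0.2195  0.4464  0.4764  0.3474  0.0033 -0.0348 -0.0097  1.5708 -0.0051
 -0.0451]
[ 5.96571952e-05  1.12920562e-06 -1.30988863e-05] 0.0030053978977328914
[ 3.35980163e-05  4.33214192e-06 -1.06743774e-05] 0.04754990580156172
[-3.21034292e-05  3.66340260e-05  2.37732633e-05] 0.003044221363431273
pick 30 0 14 0.06 [ 1.83  0.37 -1.28  2.36  0.5   0.22 -1.53]
pick 30 1 12 0.05 [ 1.6   0.21 -1.03  2.37 -0.23  0.19  2.25]
pick 35 0 none
pick 35 1 none
pick 40 0 none
pick 40 1 none
pick 45 0 none
pick 45 1 none
pre 30 0 none
pre 30 1 15 0.06 [ 0.45  0.03 -0.79  2.36  0.71  0.37  0.51]
pre 35 0 none
pre 35 1 16 0.03 [ 1.06  0.15 -1.4   2.39  1.23  0.39  0.08]
pre 40 0 none
pre 40 1 none
pre 45 0 none
pre 45 1 none
ins 30 0 9 0.05 [-1.42  0.01  1.19  2.37  0.54  0.31 -2.39]
ins 30 1 20 0.24 [ 0.79  0.37 -1.16  2.18  1.14  0.57  0.29]
ins 35 0 none
ins 35 1 19 0.17 [ 0.9   0.45 -1.3   2.24  1.44  0.63  0.04]
ins 40 0 none
ins 40 1 22 0.1 [ 0.45  0.18 -0.8   2.32  1.54  0.38 -0.23]
ins 45 0 12 0.03 [ 0.24  0.15 -0.61  2.39  1.85  0.41  2.55]
ins 45 1 20 0.07 [ 0.95  0.59 -1.4   2.35  1.9   0.8  -0.32]
push 30 0 15 0.11 [-0.5   0.11  0.21  2.28  0.58  0.31 -2.49]
push 30 1 17 0.25 [ 0.64  0.34 -0.99  2.17  1.1   0.52  0.3 ]
push 35 0 none
push 35 1 18 0.19 [ 0.86  0.51 -1.28  2.21  1.49  0.67  0.02]
push 40 0 none
push 40 1 21 0.14 [ 0.74  0.38 -1.12  2.28  1.66  0.55 -0.22]
push 45 0 10 0.05 [ 0.33  0.22 -0.7   2.36  1.89  0.45  2.55]
push 45 1 17 0.09 [ 0.78  0.43 -1.18  2.33  1.9   0.64 -0.43]
```

```bash
cat > sim.py <<'E'
from ik import *
from h import r
from scipy.spatial.transform import Slerp
st=r.read_state(); q=np.array(st['joint_positions']); P,Q=fk(q,s,prm)
fl=R.from_euler('z',np.pi)
def go(p,rot,n,nm,turn=None):
    global q,P,Q
    w=(Q.inv()*rot).as_rotvec() if turn is None else np.array(turn)
    m=0;vm=0;P0,Q0=P,Q
    for i in range(1,n+1):
        q0=q; q,a,b=ik(P0+(np.array(p)-P0)*i/n,Q0*R.from_rotvec(w*i/n),q0,.01); m=max(m,a+b); vm=max(vm,abs(q-q0).max())
    P,Q=np.array(p),Q0*R.from_rotvec(w); print(nm,np.round(q,2),'err %.2f step %.2f'%(m,vm))
if __name__=='__main__':
    go([.44,-.2,.2],pose(-8.8,0),8,'up')
    go([.44,-.2,.2],None,18,'turn',[0,0,-np.pi])
    go([.4281,-.2426,.05],pose(-8.8,30)*fl,8,'over')
    go([.4281,-.2426,.008],pose(-8.8,30)*fl,4,'pick')
    go([.43,-.2,.1],pose(-8.8,30)*fl,4,'lift')
    go([.485,.075,.1],pose(-6,30)*fl,10,'pre-high')
    go([.495,.073,.0485],pose(-6,30)*fl,5,'pre')
    go([.555,.067,.0485],pose(-6,30)*fl,10,'ins')
    go([.49,.073,.07],pose(-6,30)*fl,8,'back')
    go([.49,.073,.05],pose(-6,35)*fl,8,'lean35')
    go([.54,.067,.038],pose(-6,40)*fl,8,'behind')
    go([.582,.063,.038],pose(-6,40)*fl,8,'push')
E
python3 sim.py
```

```text
up [ 1.38  0.22 -1.13  1.78  0.21  1.27 -1.54] err 0.02 step 0.27
turn [ 1.54  0.42 -1.44  1.77  0.42  1.34  1.43] err 0.00 step 0.17
over [ 2.02  0.17 -1.41  2.34 -0.24  0.32  2.28] err 0.02 step 0.16
pick [ 1.69  0.24 -1.12  2.38 -0.12  0.19  2.16] err 0.01 step 0.10
lift [ 1.51 -0.22 -0.93  2.36 -0.77  0.55  2.56] err 0.14 step 0.46
pre-high [ 1.23 -0.47 -1.33  2.31 -0.68  0.51  1.8 ] err 0.11 step 0.12
pre [ 1.39 -0.47 -1.44  2.39 -1.11  0.44  2.26] err 19.88 step 0.19
ins [ 0.46  0.18 -0.79  2.24  0.87  0.42  0.43] err 47.44 step 2.08
back [ 0.52 -0.06 -0.85  2.35  0.48  0.39  0.71] err 0.00 step 0.06
lean35 [ 1.11  0.09 -1.44  2.39  1.07  0.37  0.2 ] err 1.67 step 0.26
behind [ 0.88  0.34 -1.27  2.37  1.67  0.56 -0.28] err 1.03 step 0.16
push [ 0.8   0.44 -1.19  2.28  1.69  0.6  -0.21] err 0.00 step 0.01
```

```bash
python3 - <<'E' 
import re
t=open('sim.py').read().split("if __name__")[0]
open('simlib.py','w').write(t)
from simlib import *
import simlib as S
go=S.go
for L in(25,):
    go([.46,-.2,.2],pose(-8.8,0),8,'up')
    go([.46,-.2,.2],None,18,'turn',[0,0,-np.pi])
    go([.429,-.2426,.05],pose(-8.8,L)*fl,8,'over')
    go([.429,-.2426,.008],pose(-8.8,L)*fl,4,'pick')
    go([.44,-.24,.04],pose(-8.8,L)*fl,4,'lift')
    go([.48,-.2,.2],pose(-8.8,0)*fl,8,'liftv')
    go([.51,.075,.2],pose(-6,0)*fl,10,'carry')
    go([.51,.073,.1],pose(-6,10)*fl,8,'down')
    go([.495,.073,.06],pose(-6,L)*fl,8,'pre')
    go([.495,.073,.0485],pose(-6,L)*fl,3,'pre')
    go([.555,.067,.0485],pose(-6,L)*fl,10,'ins')
    go([.49,.073,.07],pose(-6,L)*fl,8,'back')
    go([.49,.073,.05],pose(-6,35)*fl,8,'lean35')
    go([.54,.067,.038],pose(-6,40)*fl,8,'behind')
    go([.582,.063,.038],pose(-6,40)*fl,8,'push')
E
```

```text
up [ 1.26  0.25 -1.05  1.74  0.23  1.28 -1.57] err 0.02 step 0.29
turn [ 1.47  0.5  -1.44  1.72  0.5   1.37  1.35] err 0.00 step 0.17
over [ 1.95  0.28 -1.42  2.27  0.23  0.43  1.82] err 0.01 step 0.12
pick [ 1.71  0.31 -1.19  2.31  0.34  0.32  1.71] err 0.00 step 0.06
lift [ 1.81  0.28 -1.31  2.27  0.27  0.4   1.75] err 0.00 step 0.03
liftv [ 1.28  0.37 -1.17  1.69  0.35  1.32  1.46] err 0.00 step 0.12
carry [ 0.77  0.37 -1.2   1.7   0.36  1.32  0.97] err 0.00 step 0.07
down [ 0.82  0.32 -1.19  1.98  0.46  0.93  0.88] err 0.00 step 0.05
pre [ 0.88  0.1  -1.2   2.27  0.56  0.5   0.72] err 0.00 step 0.05
pre [ 0.82  0.13 -1.16  2.28  0.65  0.49  0.63] err 0.00 step 0.03
ins [ 0.68  0.29 -1.02  2.15  0.83  0.56  0.54] err 0.00 step 0.03
back [ 0.94  0.04 -1.23  2.27  0.42  0.49  0.84] err 0.01 step 0.10
lean35 [ 1.11  0.09 -1.44  2.39  1.07  0.37  0.2 ] err 1.67 step 0.17
behind [ 0.88  0.34 -1.27  2.37  1.67  0.56 -0.28] err 1.03 step 0.16
push [ 0.8   0.44 -1.19  2.28  1.69  0.6  -0.21] err 0.00 step 0.01
```

Leaning 25° with the tool half-turned gives a clean path. I'll raise the tool to vertical first, then turn it.

```bash
python3 -c "
from h import *
plan([.46,-.2,.2],pose(-8.8,0),8)"
```

```text
[[1.5, -0.7, -1.5], [-0.001, -0.085, 0.001]]
[[1.3, -0.8, -1.7], [-0.001, -0.085, 0.001]]
[[1.2, -0.7, -1.8], [-0.001, -0.085, 0.001]]
[[1.0, -0.7, -1.9], [-0.001, -0.085, 0.001]]
[[0.9, -0.8, -1.9], [-0.001, -0.085, 0.001]]
[[0.7, -0.7, -2.0], [-0.001, -0.085, 0.001]]
[[0.5, -0.7, -2.1], [-0.001, -0.085, 0.001]]
[[0.3, -0.7, -2.1], [-0.001, -0.085, 0.001]]
end [ 0.4598141  -0.200383    0.19996267] err mm [-0.2 -0.4 -0. ] 0.2401234603374039
```

Emit:
move_arm --targets '[[[1.5,-0.7,-1.5],[0,-0.085,0],100],[[1.3,-0.8,-1.7],[0,-0.085,0],100],[[1.2,-0.7,-1.8],[0,-0.085,0],100],[[1.0,-0.7,-1.9],[0,-0.085,0],100],[[0.9,-0.8,-1.9],[0,-0.085,0],100],[[0.7,-0.7,-2.0],[0,-0.085,0],100],[[0.5,-0.7,-2.1],[0,-0.085,0],100],[[0.3,-0.7,-2.1],[0,-0.085,0],100],[[0,0,0],[0,0,0],100]]'

```text
time: 4.15
ee_pos: [0.4588, -0.2007, 0.1975]
eef_rot: [0.997, -0.071, 0.01, -0.002]
ft_force: [-0.4, 1.1, -0.8]
width: 0.0873
grip_force: 0.0
```

Emit:
move_arm --targets '[[[0,0,0],[0,0,-0.175],100],[[0,0,0],[0,0,-0.175],100],[[0,0,0],[0,0,-0.175],100],[[0,0,0],[0,0,-0.175],100],[[0,0,0],[0,0,-0.175],100],[[0,0,0],[0,0,-0.175],100],[[0,0,0],[0,0,-0.175],100],[[0,0,0],[0,0,-0.175],100],[[0,0,0],[0,0,-0.175],100],[[0,0,0],[0,0,-0.175],100],[[0,0,0],[0,0,-0.175],100],[[0,0,0],[0,0,-0.175],100],[[0,0,0],[0,0,-0.175],100],[[0,0,0],[0,0,-0.175],100],[[0,0,0],[0,0,-0.175],100],[[0,0,0],[0,0,-0.175],100],[[0,0,0],[0,0,-0.175],100],[[0,0,0],[0,0,-0.175],100]]'

```text
time: 6.4
ee_pos: [0.456, -0.2015, 0.1947]
eef_rot: [0.065, 0.998, 0.001, 0.008]
ft_force: [-0.3, -0.2, 0.4]
width: 0.0872
grip_force: 0.0
```

```bash
cat >> h.py <<'E'
fl=R.from_euler('z',np.pi)
E
python3 -c "
from h import *
s=r.read_state();print(s['time'],np.round(s['joint_positions'],2),s['ee_pos'])
plan([.429,-.2426,.05],pose(-8.8,25)*fl,8)
"; python3 - <<'E'
from simlib import *
import simlib as S
print(S.P,r.read_state()['ee_pos'])
S.go([.429,-.2426,.05],pose(-8.8,25)*fl,8,'over')
S.go([.429,-.2426,.008],pose(-8.8,25)*fl,4,'pick')
E
```

```text
6.4 [ 1.57  0.38 -1.45  1.79  0.39  1.31  1.47] [ 0.45600745 -0.20147452  0.19474649]
[[0.3, -0.6, 1.8], [0.001, -0.053, 0.003]]
[[0.4, -0.5, 1.8], [0.001, -0.053, 0.003]]
[[0.5, -0.6, 1.8], [0.001, -0.053, 0.003]]
[[0.5, -0.5, 1.7], [0.001, -0.053, 0.003]]
[[0.7, -0.6, 1.7], [0.001, -0.053, 0.003]]
[[0.8, -0.6, 1.7], [0.001, -0.053, 0.003]]
[[0.8, -0.5, 1.6], [0.001, -0.053, 0.003]]
[[0.9, -0.6, 1.6], [0.001, -0.053, 0.003]]
end [ 0.4291861  -0.24281815  0.04964161] err mm [ 0.2 -0.2 -0.4] 0.24859598916956585
[ 0.43936949 -0.18998989  0.20057474] [ 0.45600745 -0.20147452  0.19474649]
over [ 1.92  0.24 -1.38  2.28  0.14  0.42  1.9 ] err 0.01 step 0.12
pick [ 1.67  0.29 -1.15  2.31  0.26  0.31  1.78] err 0.00 step 0.07
```

Emit:
move_arm --targets '[[[0.3,-0.6,1.8],[0,-0.053,0.003],100],[[0.4,-0.5,1.8],[0,-0.053,0.003],100],[[0.5,-0.6,1.8],[0,-0.053,0.003],100],[[0.5,-0.5,1.7],[0,-0.053,0.003],100],[[0.7,-0.6,1.7],[0,-0.053,0.003],100],[[0.8,-0.6,1.7],[0,-0.053,0.003],100],[[0.8,-0.5,1.6],[0,-0.053,0.003],100],[[0.9,-0.6,1.6],[0,-0.053,0.003],100],[[0,0,0],[0,0,0],100]]'

```text
time: 7.52
ee_pos: [0.4274, -0.2417, 0.0478]
eef_rot: [0.08, 0.973, -0.012, 0.216]
ft_force: [-0.1, 0.9, 0.8]
width: 0.0871
grip_force: 0.0
```

```bash
python3 - <<'E'
import re
t=open('fit.py').read()
t=t.replace("(s0['joint","([1.942153,.31263996,-1.30186052,2.41493586,-.84556684,.08556872,-.1479111],[.4388,-.2558,.0297],[.94,-.069,.334,.023]),\n([1.57,.38,-1.45,1.79,.39,1.31,1.47],[.45600745,-.20147452,.19474649],[.065,.998,.001,.008]),\n(s0['joint")
open('fit.py','w').write(t)
E
python3 fit.py; python3 -c "
from h import *
s=r.read_state();print(s['time'],np.round(s['joint_positions'],2),s['ee_pos'])
plan([.429,-.2426,.008],pose(-8.8,25)*fl,4)
"
```

```text
0.017538311234466517 (-1, -1, -1, -1) [ 0.2061  0.4484  0.4803  0.3327  0.01   -0.0343 -0.0053  1.571  -0.0053
 -0.0368]
[10.08152512 -2.0514749  -0.19022017] 0.014142563895551833
[ 1.42582064 -0.33766582  0.43971379] 0.04743784193200593
[-1.56939201 -3.97273634 -5.70554234] 0.04460414855713491
[-10.31782433   4.14339355   4.36844702] 0.219645159346859
[3.08738814 6.17721705 1.08760104] 0.014183209156498202
7.525 [ 1.93  0.2  -1.4   2.28  0.05  0.42  1.93] [ 0.42737773 -0.24173923  0.04775586]
[[0.4, -0.0, 0.9], [0.002, 0.0, -0.003]]
[[0.4, -0.0, 0.9], [0.002, 0.0, -0.003]]
[[0.3, -0.1, 1.0], [0.002, 0.0, -0.003]]
[[0.4, 0.0, 0.9], [0.002, 0.0, -0.003]]
end [ 0.42929164 -0.24278661  0.00787977] err mm [ 0.3 -0.2 -0.1] 0.06262388853403021
```

Emit:
move_arm --targets '[[[0.4,0,0.9],[0.002,0,-0.003],100],[[0.4,0,0.9],[0.002,0,-0.003],100],[[0.3,-0.1,1.0],[0.002,0,-0.003],100],[[0.4,0,0.8],[0.002,0,-0.003],100],[[0,0,0],[0,0,0],100],[[0,0,0],[0,0,0],100]]'

```text
time: 8.28
ee_pos: [0.4326, -0.2431, 0.0117]
eef_rot: [0.074, 0.973, -0.018, 0.218]
ft_force: [0.2, 0.6, 0.6]
width: 0.0868
grip_force: 0.0
```

```bash
python3 -c "
from h import *
s=r.read_state();print(s['time'],np.round(s['joint_positions'],2),s['ee_pos'],s['ft_force'])
plan([.429,-.2426,.008],pose(-8.8,25)*fl,1); snap('wrist','w2')
"
```

```text
8.275 [ 1.65  0.26 -1.14  2.3   0.22  0.32  1.79] [ 0.43255902 -0.24309795  0.0116673 ] [0.15884099 0.55268814 0.62482641]
[[0.5, -0.0, 0.2], [-0.001, 0.005, 0.003]]
end [ 0.428933   -0.24255231  0.00772341] err mm [-0.1  0.  -0.3] 0.01636825784915127
```

View pics/w2.png

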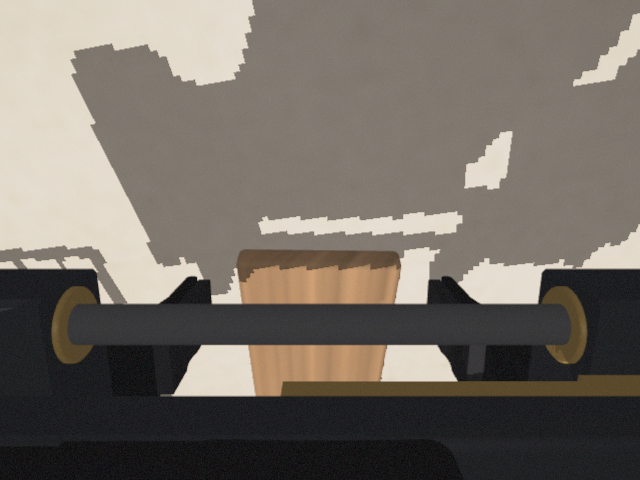

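The rear edge spans (238,252) to (400,252), so the coaster is centred between the fingers. I'll make the last small shift and close.

Emit:
move_arm --targets '[[[0.5,0,0.2],[0,0.005,0.003],100],[[0,0,0],[0,0,0],100],[[0,0,0],[0,0,0],40],[[0,0,0],[0,0,0],40],[[0,0,0],[0,0,0],40],[[0,0,0],[0,0,0],40],[[0,0,0],[0,0,0],40],[[0,0,0],[0,0,0],40]]' --grip_force 45

```text
time: 9.32
ee_pos: [0.4286, -0.2421, 0.0068]
eef_rot: [0.075, 0.973, -0.016, 0.216]
ft_force: [-0.6, 0.2, 1.1]
width: 0.063
grip_force: 45.0
```

```bash
python3 -c "
from h import *
c=load('w2'); print(px2w(c,238,258,.0075),px2w(c,400,258,.0075))
s=r.read_state();print(s['time'],np.round(s['joint_positions'],2),s['ee_pos'],s['ft_force'],s['width'],s['grip_force'])
plan([.44,-.24,.05],pose(-8.8,25)*fl,3)
"
```

```text
[ 0.40947061 -0.27042213  0.0075    ] [ 0.41880686 -0.20835128  0.0075    ]
9.325 [ 1.64  0.27 -1.13  2.31  0.23  0.32  1.78] [ 0.42864175 -0.24211175  0.00684029] [-0.56144764  0.20226147  1.0911508 ] 0.06295344090848062 44.964819484739564
[[-0.9, 0.1, -1.2], [0.0, -0.0, -0.0]]
[[-1.0, 0.2, -1.1], [0.0, -0.0, -0.0]]
[[-0.9, 0.1, -1.2], [0.0, -0.0, -0.0]]
end [ 0.4397235  -0.23981776  0.05039408] err mm [-0.3  0.2  0.4] 0.05551977765255471
```

Gripped at 63 mm. The TCP is 14.7 mm ahead of the rear edge and 6.8 mm above the underside. Lifting now.

Emit:
move_arm --targets '[[[-0.9,0.1,-1.2],[0,0,0],40],[[-1.0,0.2,-1.1],[0,0,0],40],[[-0.9,0.1,-1.2],[0,0,0],40],[[0,0,0],[0,0,0],40]]'

```text
time: 9.82
ee_pos: [0.44, -0.2405, 0.0509]
eef_rot: [0.075, 0.973, -0.017, 0.216]
ft_force: [-0.7, -1.3, -1.1]
width: 0.0629
grip_force: 45.0
```

```bash
python3 -c "
from h import *
s=r.read_state();print(s['time'],np.round(s['joint_positions'],2),s['ee_pos'],s['ft_force'],s['width'],s['grip_force'])
plan([.48,-.2,.2],pose(-8.8,0)*fl,8)
"
```

```text
9.825 [ 1.84  0.19 -1.34  2.26  0.08  0.42  1.89] [ 0.43996126 -0.24046637  0.05094297] [-0.67027858 -1.27433115 -1.06799694] 0.0628671221603234 44.96311278780922
[[-1.2, 0.6, -1.5], [-0.0, 0.055, -0.0]]
[[-1.0, 0.6, -1.6], [-0.0, 0.055, -0.0]]
[[-1.0, 0.5, -1.6], [-0.0, 0.055, -0.0]]
[[-0.9, 0.6, -1.7], [-0.0, 0.055, -0.0]]
[[-0.8, 0.6, -1.7], [-0.0, 0.055, -0.0]]
[[-0.8, 0.6, -1.8], [-0.0, 0.055, -0.0]]
[[-0.6, 0.5, -1.8], [-0.0, 0.055, -0.0]]
[[-0.5, 0.6, -1.9], [-0.0, 0.055, -0.0]]
end [ 0.48016189 -0.20009416  0.20046026] err mm [ 0.2 -0.1  0.5] 0.1988989828018377
```

Emit:
move_arm --targets '[[[-1.2,0.6,-1.5],[0,0.055,0],40],[[-1.0,0.6,-1.6],[0,0.055,0],40],[[-1.0,0.5,-1.6],[0,0.055,0],40],[[-0.9,0.6,-1.7],[0,0.055,0],40],[[-0.8,0.6,-1.7],[0,0.055,0],40],[[-0.8,0.6,-1.8],[0,0.055,0],40],[[-0.6,0.5,-1.8],[0,0.055,0],40],[[-0.5,0.6,-1.9],[0,0.055,0],40],[[0,0,0],[0,0,0],40]]'

```text
time: 10.95
ee_pos: [0.4813, -0.1991, 0.1996]
eef_rot: [0.076, 0.997, 0.001, -0.001]
ft_force: [0.2, -0.2, -1.0]
width: 0.0627
grip_force: 45.0
```

```bash
python3 -c "
from h import *
s=r.read_state();print(s['time'],np.round(s['joint_positions'],2),s['ee_pos'],s['ft_force'],s['width'],s['grip_force'])
plan([.46,.078,.2],pose(-6,0)*fl,8)
"
```

```text
10.95 [ 1.33  0.33 -1.2   1.72  0.31  1.32  1.49] [ 0.48127073 -0.19908334  0.19962793] [ 0.19408682 -0.24290446 -0.97461738] 0.06267083382650092 44.963749609014485
[[0.8, 3.4, 0.0], [0.0, -0.0, -0.006]]
[[0.8, 3.4, 0.0], [0.0, -0.0, -0.006]]
[[0.7, 3.4, 0.0], [0.0, -0.0, -0.006]]
[[0.7, 3.4, 0.0], [0.0, -0.0, -0.006]]
[[0.7, 3.4, 0.0], [0.0, -0.0, -0.006]]
[[0.7, 3.4, 0.0], [0.0, -0.0, -0.006]]
[[0.7, 3.4, 0.0], [0.0, -0.0, -0.006]]
[[0.6, 3.4, 0.0], [0.0, -0.0, -0.006]]
end [0.46046748 0.07807418 0.20021229] err mm [0.5 0.1 0.2] 0.18368126465406348
```

Emit:
move_arm --targets '[[[0.8,3.4,0],[0,0,-0.006],40],[[0.8,3.4,0],[0,0,-0.006],40],[[0.7,3.4,0],[0,0,-0.006],40],[[0.7,3.4,0],[0,0,-0.006],40],[[0.7,3.4,0],[0,0,-0.006],40],[[0.7,3.4,0],[0,0,-0.006],40],[[0.7,3.4,0],[0,0,-0.006],40],[[0.6,3.4,0],[0,0,-0.006],40],[[0,0,0],[0,0,0],40]]'

```text
time: 12.08
ee_pos: [0.4586, 0.0793, 0.199]
eef_rot: [0.051, 0.999, 0.0, -0.002]
ft_force: [0.2, -0.0, -0.8]
width: 0.0627
grip_force: 45.0
```

```bash
cat > hold.py <<'E'
from h import *
from scipy.optimize import least_squares
t,s,w=load('top0'),load('scene0'),load('w1')
T=lambda u,v:(255+u/4.4-.4,185+v/4.4-.4); S=lambda u,v:(260+u/6-.4,200+v/6-.4)
O=[(t,T(92,315),(-85,58,125)),(t,T(303,340),(-85,-58,125)),(t,T(333,77),(64,-58,125)),(t,T(125,55),(64,58,125)),
(s,S(235,533),(-66,65,6)),(s,S(430,435),(-66,-65,6)),(s,S(262,348),(-85,58,125)),(s,S(460,257),(-85,-58,125)),(s,S(75,202),(64,58,125)),
(w,(46,161),(-66,-65,8)),(w,(72,66),(74,-65,8))]
def f(x,o=O):
    return np.concatenate([ (np.array(w2px(c,(R.from_euler('z',x[2]).apply(np.array(m)/1000)+[x[0],x[1],0])))-p)/(2 if c is w else 1) for c,p,m in o])
for nm,o in(('all',O),('top',O[:4]),('scene',O[4:9]),('t+s',O[:9])):
    z=least_squares(f,[.65,.06,-.1],args=(o,)); m=z.x[:2]+R.from_euler('z',z.x[2]).apply([-.066,0,0])[:2]
    print(nm,'mouth',np.round(m,4),'yaw',np.degrees(z.x[2]),'res',np.round(z.fun,1).tolist())
E
python3 hold.py; python3 -c "
from h import *
s=r.read_state();print(s['time'],np.round(s['joint_positions'],2),s['ee_pos'],s['eef_rot'])
snap('scene','s2');snap('top','t2')"
```

```text
all mouth [0.5889 0.0641] yaw -5.505580667386858 res [0.2, 0.3, 0.6, 0.2, 0.8, -0.1, 0.9, -0.3, -1.1, 1.9, 1.1, -0.1, 0.4, 1.9, 0.2, 1.1, -0.6, 0.9, -0.8, -0.5, 0.3, -2.8]
top mouth [0.589  0.0654] yaw -5.271445305721031 res [-0.3, 0.4, 0.1, 0.1, 0.0, -0.2, 0.1, -0.3]
scene mouth [0.5928 0.0605] yaw -5.78602795177803 res [-1.2, 0.5, 1.1, -1.2, 0.3, 0.7, 0.1, 0.0, -0.4, -0.3]
t+s mouth [0.5899 0.0639] yaw -5.2392307812484455 res [0.4, 0.0, 0.8, -0.3, 0.6, -0.6, 0.7, -0.6, -1.2, 1.7, 0.9, -0.4, 0.3, 1.8, -0.0, 0.9, -0.9, 0.8]
12.075 [ 1.04  0.17 -1.37  1.85  0.17  1.27  1.08] [0.45856365 0.07929085 0.19896146] [ 5.12769515e-02  9.98682544e-01  3.79585169e-04 -1.92518018e-03]
```

```bash
python3 -c "
from h import *
plan([.492,.0732,.06],pose(-5.4,25)*fl,10)
"
```

```text
[[-0.3, 0.0, 1.4], [-0.0, -0.044, -0.001]]
[[-0.3, 0.0, 1.4], [-0.0, -0.044, -0.001]]
[[-0.2, 0.0, 1.4], [-0.0, -0.044, -0.001]]
[[-0.2, 0.0, 1.4], [-0.0, -0.044, -0.001]]
[[-0.1, 0.0, 1.5], [-0.0, -0.044, -0.001]]
[[0.0, 0.0, 1.4], [-0.0, -0.044, -0.001]]
[[0.0, 0.0, 1.4], [-0.0, -0.044, -0.001]]
[[0.1, 0.0, 1.4], [-0.0, -0.044, -0.001]]
[[0.2, 0.0, 1.5], [-0.0, -0.044, -0.001]]
[[0.2, 0.0, 1.4], [-0.0, -0.044, -0.001]]
end [0.49240855 0.07311071 0.05986229] err mm [ 0.4 -0.1 -0.1] 0.19578756754084747
```

Emit:
move_arm --targets '[[[-0.3,0,1.4],[0,-0.044,0],40],[[-0.3,0,1.4],[0,-0.044,0],40],[[-0.2,0,1.4],[0,-0.044,0],40],[[-0.2,0,1.4],[0,-0.044,0],40],[[-0.1,0,1.5],[0,-0.044,0],40],[[0,0,1.4],[0,-0.044,0],40],[[0,0,1.4],[0,-0.044,0],40],[[0.1,0,1.4],[0,-0.044,0],40],[[0.2,0,1.5],[0,-0.044,0],40],[[0.2,0,1.4],[0,-0.044,0],40],[[0,0,0],[0,0,0],40]]'

```text
time: 13.55
ee_pos: [0.4913, 0.0728, 0.0594]
eef_rot: [0.052, 0.975, -0.011, 0.214]
ft_force: [-0.4, -0.3, -0.7]
width: 0.0628
grip_force: 45.0
```

```bash
python3 -c "
from h import *
s=r.read_state();print(s['time'],np.round(s['joint_positions'],2),s['ee_pos'],s['width'])
plan([.4986,.0726,.047],pose(-5.4,25)*fl,2)
"
```

```text
13.55 [ 0.98  0.09 -1.35  2.28  0.57  0.51  0.67] [0.49133417 0.07279754 0.0594141 ] 0.06280762820009535
[[-0.1, 0.0, 0.7], [-0.002, -0.002, -0.006]]
[[-0.0, 0.1, 0.7], [-0.002, -0.002, -0.006]]
end [0.49818999 0.07308657 0.04712989] err mm [-0.4  0.5  0.1] 0.06583711793096858
```

Emit:
move_arm --targets '[[[-0.1,0,0.7],[-0.002,-0.002,-0.006],40],[[0,0.05,0.7],[-0.002,-0.002,-0.006],40],[[0,0,0],[0,0,0],40]]'

```text
time: 13.92
ee_pos: [0.4999, 0.0733, 0.049]
eef_rot: [0.046, 0.975, -0.01, 0.217]
ft_force: [0.4, -0.7, -0.3]
width: 0.0624
grip_force: 45.0
```

```bash
python3 - <<'E'
from h import *
s=r.read_state();print(s['time'],s['ee_pos'],s['eef_rot'],s['width'])
t=snap('top','t3')['image']; c=snap('scene','s3')['image']
a=cv2.resize(t[205:285,255:345],None,fx=4.4,fy=4.4,interpolation=cv2.INTER_CUBIC)
b=cv2.resize(c[235:310,270:345],None,fx=5.2,fy=5.2,interpolation=cv2.INTER_CUBIC)
im=np.zeros((392,796,3),np.uint8); im[:a.shape[0],:a.shape[1]]=a; im[:b.shape[0],400:400+b.shape[1]]=b
cv2.imwrite('pics/crop3.png',cv2.convertScaleAbs(im,alpha=1.4))
E
```

```text
13.925 [0.49987602 0.07327765 0.04897814] [ 0.0461264   0.9749303  -0.01044753  0.2174261 ] 0.062422502210644604
```

View pics/crop3.png

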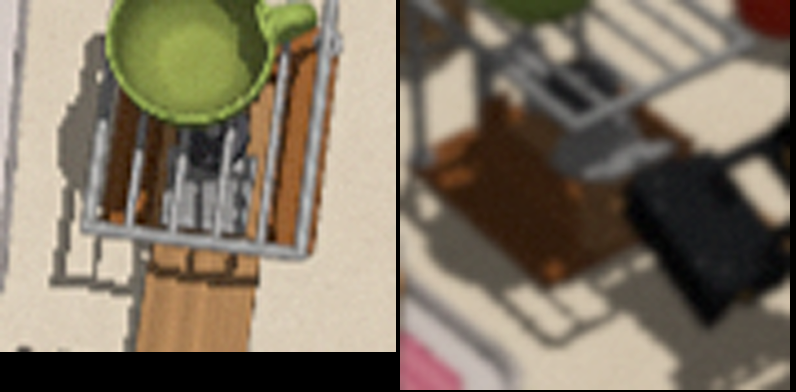

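The top crop shows the coaster's sides at (150,250)/(137,340) on the left and (258,260)/(248,350) on the right. The lip spans columns 165–253 at row 225, so the two look aligned.

```bash
python3 - <<'E'
from h import *
t=load('t3'); g=lambda u,v,z:px2w(t,255+u/4.4-.4,205+v/4.4-.4,z)
a=R.from_euler('z',np.radians(5.27)); m=np.array([.589,.0654,0])
for nm,u,v,z in[('L',150,250,.049),('L',137,340,.049),('R',258,260,.049),('R',248,350,.049),('lipL',165,225,.06),('lipR',253,225,.06),('lipL',172,190,.05),('lipR',253,190,.05)]:
    print(nm,np.round(a.apply(g(u,v,z)-m)*1000,1))
plan([.5895-.0813*.9956+.0,.064+.0813*.0941,.047],pose(-5.4,25)*fl,2)
E
```

```text
L [-15.8  31.   49. ]
L [-68.4  31.9  49. ]
R [-14.7 -31.7  49. ]
R [-67. -32.  49.]
lipL [-2.1 23.3 60. ]
lipR [  3.6 -26.9  60. ]
lipL [20.4 22.6 50. ]
lipR [ 25.7 -24.2  50. ]
[[-0.3, -0.1, 0.3], [-0.0, 0.002, 0.0]]
[[-0.4, -0.0, 0.3], [-0.0, 0.002, 0.0]]
end [0.50875936 0.07174353 0.04688608] err mm [ 0.2  0.1 -0.1] 0.03892505157300073
```

Aligned to within 1 mm. I'll lower 2 mm and begin the slow insertion.

Emit:
move_arm --targets '[[[-0.35,0,0.3],[0,0.002,0],40],[[-0.35,0,0.3],[0,0.002,0],40],[[-0.45,0,0.21],[0,0,0],40],[[-0.45,0,0.21],[0,0,0],40],[[-0.45,0,0.21],[0,0,0],40],[[0,0,0],[0,0,0],40]]'

```text
time: 14.78
ee_pos: [0.5238, 0.0719, 0.0464]
eef_rot: [0.046, 0.975, -0.01, 0.216]
ft_force: [0.7, 1.0, -0.6]
width: 0.0623
grip_force: 45.0
```

```bash
cat > st.py <<'E'
from h import *
s=r.read_state(); a=R.from_euler('z',np.radians(5.4)); p=a.apply(s['ee_pos']-np.array([.5895,.064,0]))*1000
Q=R.from_quat(s['eef_rot']); z=Q.as_matrix()[:,2]; y=Q.as_matrix()[:,1]
print('t',s['time'],'tcp in mouth mm',np.round(p,1),'depth(grip)',round(p[0]+81.3,1),'lean',np.round(np.degrees(np.arcsin(z[0]/np.hypot(1,0))),1),'yawerr',np.round(np.degrees(np.arctan2(-y[0],y[1]))+5.4,1),'F',np.round(a.apply(s['ft_force']),1),'w',s['width'],s['grip_force'],np.round(s['joint_positions'],2))
E
python3 st.py
```

```text
t 14.775 tcp in mouth mm [-66.2   1.6  46.4] depth(grip) 15.1 lean 24.9 yawerr 0.0 F [ 0.6  1.  -0.6] w 0.06231138000474962 44.963155775622 [ 0.81  0.24 -1.2   2.22  0.82  0.56  0.5 ]
```

Emit:
move_arm --targets '[[[-0.36,-0.03,0.17],[0,0,0],40],[[-0.36,-0.03,0.17],[0,0,0],40],[[-0.36,-0.03,0.17],[0,0,0],40],[[-0.36,0,0.17],[0,0,0],40],[[-0.36,0,0.17],[0,0,0],40]]'

```text
time: 15.4
ee_pos: [0.5408, 0.0689, 0.0445]
eef_rot: [0.045, 0.976, -0.011, 0.214]
ft_force: [-14.3, 1.4, 2.6]
width: 0.0628
grip_force: 45.0
```

```bash
python3 st.py
```

```text
t 15.4 tcp in mouth mm [-48.9   0.3  44.5] depth(grip) 32.4 lean 24.6 yawerr 0.0 F [-14.4   0.    2.6] w 0.06281992537501255 44.95057024585549 [ 0.77  0.29 -1.15  2.18  0.86  0.59  0.49]
```

Emit:
move_arm --targets '[[[-0.36,0,0.17],[0,0,0],40],[[-0.36,0,0.17],[0,0,0],40],[[-0.36,0,0.17],[0,0,0],40],[[0,0,0],[0,0,0],40]]'

```text
time: 15.9
ee_pos: [0.5556, 0.0677, 0.0463]
eef_rot: [0.046, 0.975, -0.01, 0.216]
ft_force: [0.6, -0.7, -1.5]
width: 0.0628
grip_force: 45.0
```

```bash
python3 st.py
```

```text
t 15.9 tcp in mouth mm [-34.1   0.5  46.3] depth(grip) 47.2 lean 24.9 yawerr 0.0 F [ 0.7 -0.6 -1.5] w 0.06275893475019052 44.953656612779014 [ 0.75  0.32 -1.13  2.16  0.89  0.6   0.49]
```

The force fell from 14 N to about 0, so the foot has ridden up onto the coaster. I'll set it down, release and back out.

Emit:
move_arm --targets '[[[-0.15,0,0.1],[0,0,0],40],[[0.04,0,0.09],[0,0,0],40],[[0,0,0],[0,0,0],85],[[0,0,0],[0,0,0],85],[[0,0,0],[0,0,0],85]]'

```text
time: 16.52
ee_pos: [0.5572, 0.0677, 0.0452]
eef_rot: [0.046, 0.975, -0.01, 0.216]
ft_force: [0.4, -0.6, 0.1]
width: 0.0732
grip_force: 0.0
```

```bash
python3 st.py
```

```text
t 16.525 tcp in mouth mm [-32.5   0.6  45.2] depth(grip) 48.8 lean 24.9 yawerr 0.0 F [ 0.5 -0.6  0.1] w 0.07315399263153882 0.0 [ 0.75  0.33 -1.13  2.15  0.9   0.6   0.48]
```

Emit:
move_arm --targets '[[[0.72,0,-0.34],[0,0,0],85],[[0.72,0,-0.34],[0,0,0],85],[[0.72,0,-0.34],[0,0,0],85],[[0.72,0,-0.34],[0,0,0],85],[[0,0,0],[0,0,0],0],[[0,0,0],[0,0,0],0],[[0,0,0],[0,0,0],0]]'

```text
time: 17.4
ee_pos: [0.5254, 0.0706, 0.0452]
eef_rot: [0.046, 0.975, -0.01, 0.216]
ft_force: [-0.4, -0.8, 0.7]
width: 0.0513
grip_force: 0.0
```

```bash
python3 st.py; python3 - <<'E'
t=open('fit.py').read()
t=t.replace("(s0['joint","([.98,.09,-1.35,2.28,.57,.51,.67],[.49133417,.07279754,.0594141],[.052,.975,-.011,.214]),\n([1.33,.33,-1.2,1.72,.31,1.32,1.49],[.48127073,-.19908334,.19962793],[.076,.997,.001,-.001]),\n(s0['joint")
t=t.replace("t,0,0])","t,0,0,0,0])")
open('fit.py','w').write(t)
f=open('fk.py').read().replace("t,x0,y0=prm","t,x0,y0,y2,y3=prm").replace("[e1,0,a]","[e1,y2,a]").replace("[e2,0,b]","[e2,y3,b]")
open('fk.py','w').write(f)
E
python3 fit.py
cat > s2.py <<'E'
from ik import *
from h import r,fl
q0=np.array(r.read_state()['joint_positions'])
a=R.from_euler('z',np.radians(-5.4))
for x,z in((-65,42),(-60,38),(-50,38),(-35,38),(-20,38),(-7,38)):
    for L in(30,35,40,45):
        p=np.array([.5895,.064,0])+a.apply([x/1000,0,z/1000]); q,e,b=ik(p,pose(-5.4,L)*fl,q0,.002); print(x,L,np.round(q,2),round(e,1),round(b,1))
E
python3 s2.py
```

```text
t 17.4 tcp in mouth mm [-64.4   0.6  45.2] depth(grip) 16.9 lean 24.9 yawerr 0.0 F [-0.3 -0.8  0.7] w 0.05133943455704086 0.0 [ 0.81  0.25 -1.19  2.22  0.83  0.56  0.5 ]
0.001330946102669276 (-1, -1, -1, -1) [ 0.2627  0.4493  0.492   0.3517 -0.0019  0.0045  0.0019  1.5732  0.0023
 -0.0096 -0.0096 -0.0262]
[0.29589221 0.1664459  1.04323872] 0.13867775366861096
[-0.09647192 -0.62674818  0.4115447 ] 0.137940794591908
[-0.284345    0.71738247  0.98976001] 0.12520130224104886
[ 0.15050801 -2.09000446 -0.33211211] 0.23927629044398707
[-0.16240449  2.59539565 -0.89971298] 0.6775781140831926
[-0.05999497  1.5196345  -1.31717295] 0.5204515718855585
[ 0.17487484 -2.117667    0.10445462] 0.13871884020559247
-65 30 [ 0.74  0.2  -1.14  2.29  1.    0.47  0.29] 0.0 0.0
-65 35 [ 0.72  0.17 -1.13  2.36  1.28  0.43 -0.02] 0.0 0.0
-65 40 [ 0.96  0.39 -1.44  2.39  1.6   0.66 -0.23] 0.9 1.6
-65 45 [ 0.9   0.46 -1.44  2.39  1.66  0.79 -0.29] 3.1 5.6
-60 30 [ 0.72  0.22 -1.11  2.29  1.05  0.48  0.26] 0.0 0.0
-60 35 [ 0.71  0.21 -1.12  2.35  1.33  0.45 -0.05] 0.0 0.0
-60 40 [ 0.95  0.46 -1.44  2.39  1.67  0
[... 317 characters left out ...]
 30 [ 0.69  0.29 -1.07  2.23  1.09  0.51  0.26] 0.0 0.0
-35 35 [ 0.68  0.27 -1.09  2.3   1.36  0.48 -0.02] 0.0 0.0
-35 40 [ 0.77  0.34 -1.2   2.35  1.67  0.57 -0.3 ] 0.0 0.0
-35 45 [ 0.93  0.66 -1.44  2.39  1.9   0.9  -0.34] 0.6 1.0
-20 30 [ 0.67  0.32 -1.05  2.2   1.11  0.52  0.27] 0.0 0.0
-20 35 [ 0.67  0.31 -1.06  2.26  1.37  0.5  -0.01] 0.0 0.0
-20 40 [ 0.75  0.37 -1.18  2.32  1.68  0.58 -0.28] 0.0 0.0
-20 45 [ 0.82  0.49 -1.28  2.37  1.92  0.74 -0.44] 0.0 0.0
-7 30 [ 0.66  0.35 -1.04  2.17  1.12  0.54  0.28] 0.0 0.0
-7 35 [ 0.66  0.34 -1.05  2.24  1.38  0.51  0.01] 0.0 0.0
-7 40 [ 0.73  0.4  -1.15  2.29  1.68  0.59 -0.25] 0.0 0.0
-7 45 [ 0.8   0.51 -1.25  2.35  1.93  0.74 -0.42] 0.0 0.0
```

Emit:
move_arm --targets '[[[0.08,0,0.16],[0,-0.044,0],0],[[0.08,0,0.16],[0,-0.044,0],0],[[0.08,0,0.16],[0,-0.044,0],0],[[0.08,0,0.15],[0,-0.044,0],0],[[0,0,0],[0,0,0],0]]'

```text
time: 18.02
ee_pos: [0.5248, 0.0709, 0.0376]
eef_rot: [0.044, 0.953, -0.015, 0.3]
ft_force: [1.2, -0.1, -0.9]
width: 0.0036
grip_force: 0.0
```

```bash
python3 st.py;  python3 - <<'E'
from h import *
c=snap('scene','s4')['image'];t=snap('top','t4')['image']; w=snap('wrist','w4')['image']
b=cv2.resize(c[220:300,270:350],None,fx=4.9,fy=4.9,interpolation=cv2.INTER_CUBIC)
a=cv2.resize(t[215:295,265:345],None,fx=4.9,fy=4.9,interpolation=cv2.INTER_CUBIC)
cv2.imwrite('pics/crop4.png',cv2.convertScaleAbs(np.hstack([a,b]),alpha=1.5))
E
```

```text
t 18.025 tcp in mouth mm [-65.1   0.8  37.6] depth(grip) 16.2 lean 34.8 yawerr 0.1 F [ 1.2 -0.  -0.9] w 0.0035862806347505523 0.0 [ 0.62  0.16 -1.03  2.36  1.29  0.41 -0.03]
```

View pics/crop4.png

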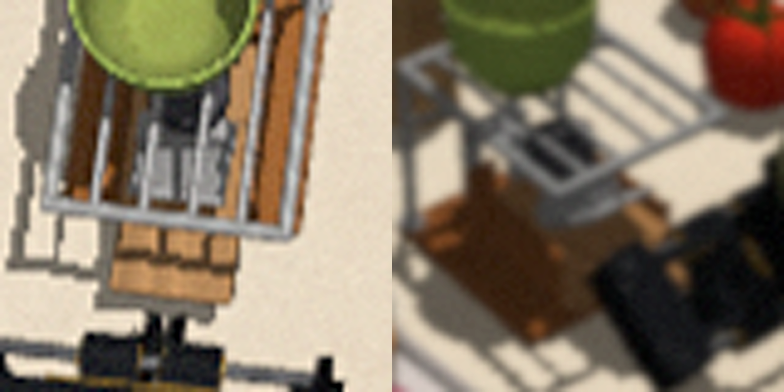

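The coaster lies flat under the arm, with its rear edge at row 295 and the closed fingers centred behind it at column 165. Pushing.

Emit:
move_arm --targets '[[[-0.41,0,0.29],[0,0,0],0],[[-0.41,0,0.29],[0,0,0],0],[[-0.41,0,0.29],[0,0,0],0],[[-0.41,0,0.29],[0,0,0],0],[[0,0,0],[0,0,0],0]]'

```text
time: 18.8
ee_pos: [0.5456, 0.0687, 0.0377]
eef_rot: [0.045, 0.953, -0.014, 0.301]
ft_force: [-3.6, -0.3, 2.2]
width: 0.0006
grip_force: 1.6
```

```bash
python3 st.py;  python3 - <<'E'
from h import *
t=load('t4'); a=R.from_euler('z',np.radians(5.27)); m=np.array([.589,.0654,0])
for u,v in((110,287),(232,300)): print(a.apply(px2w(t,265+u/4.9-.4,215+v/4.9-.4,.046)-m)*1000)
E
```

```text
t 18.8 tcp in mouth mm [-44.2   0.6  37.7] depth(grip) 37.1 lean 34.8 yawerr 0.0 F [-3.5 -0.6  2.2] w 0.0005857363155432199 1.6309646614536177 [ 0.62  0.22 -1.01  2.32  1.32  0.44 -0.02]
[-45.78672179  31.63899526  46.        ]
[-45.4332616  -31.93030486  46.        ]
```

Emit:
move_arm --targets '[[[-0.39,0,0.31],[0,-0.028,0],0],[[-0.39,0,0.31],[0,-0.028,0],0],[[-0.38,0,0.33],[0,-0.028,0],0],[[-0.36,0,0.34],[0,-0.028,0],0],[[-0.36,0,0.35],[0,-0.028,0],0],[[0,0,0],[0,0,0],0]]'

```text
time: 19.55
ee_pos: [0.5701, 0.0667, 0.0363]
eef_rot: [0.043, 0.929, -0.017, 0.366]
ft_force: [-1.8, 0.6, 1.1]
width: 0.0005
grip_force: 1.2
```

```bash
python3 st.py
```

```text
t 19.55 tcp in mouth mm [-19.6   0.9  36.3] depth(grip) 61.7 lean 42.8 yawerr 0.1 F [-1.8  0.4  1.1] w 0.0005487125918190867 1.2010574726082268 [ 0.55  0.29 -0.96  2.36  1.83  0.52 -0.49]
```

Emit:
move_arm --targets '[[[-0.22,0,0.2],[0,0,0],0],[[-0.22,0,0.2],[0,0,0],0],[[-0.22,0,0.2],[0,0,0],0],[[0,0,0],[0,0,0],0]]'

```text
time: 20.05
ee_pos: [0.5793, 0.0654, 0.0368]
eef_rot: [0.044, 0.929, -0.017, 0.367]
ft_force: [-1.3, 0.5, -1.4]
width: 0.0004
grip_force: 0.8
```

```bash
python3 st.py
```

```text
t 20.05 tcp in mouth mm [-10.3   0.4  36.8] depth(grip) 71.0 lean 42.8 yawerr 0.0 F [-1.3  0.4 -1.4] w 0.00043288545312635674 0.7616334869453567 [ 0.54  0.31 -0.95  2.34  1.83  0.52 -0.48]
```

Now 1 mm steps, watching the force.

Emit:
move_arm --targets '[[[-0.07,0,0.07],[0,0,0],0],[[-0.07,0,0.07],[0,0,0],0],[[0,0,0],[0,0,0],0]]'

```text
time: 20.42
ee_pos: [0.5811, 0.0654, 0.0368]
eef_rot: [0.043, 0.929, -0.017, 0.367]
ft_force: [-2.3, -0.0, -2.6]
width: 0.0008
grip_force: 1.3
```

```bash
python3 st.py
```

```text
t 20.425 tcp in mouth mm [-8.5  0.6 36.8] depth(grip) 72.8 lean 42.8 yawerr 0.0 F [-2.3 -0.3 -2.6] w 0.0007536389401580684 1.3364331979391864 [ 0.54  0.31 -0.95  2.34  1.83  0.53 -0.47]
```

Emit:
move_arm --targets '[[[-0.07,0,0.07],[0,0,0],0],[[0,0,0],[0,0,0],0]]'

```text
time: 20.68
ee_pos: [0.5819, 0.0654, 0.0366]
eef_rot: [0.043, 0.929, -0.017, 0.367]
ft_force: [-5.8, 0.8, 0.2]
width: 0.0009
grip_force: 2.7
```

```bash
python3 st.py
```

```text
t 20.675 tcp in mouth mm [-7.7  0.6 36.6] depth(grip) 73.6 lean 42.8 yawerr 0.0 F [-5.9  0.3  0.2] w 0.000942646156978586 2.666259667603299 [ 0.54  0.31 -0.95  2.34  1.83  0.53 -0.47]
```

Emit:
move_arm --targets '[[[-0.07,0,0.07],[0,0,0],0],[[0,0,0],[0,0,0],0]]'

```text
time: 20.92
ee_pos: [0.5823, 0.0654, 0.0363]
eef_rot: [0.043, 0.929, -0.017, 0.366]
ft_force: [-12.2, 0.1, 6.0]
width: 0.0003
grip_force: 6.1
```

```bash
python3 st.py
```

```text
t 20.925 tcp in mouth mm [-7.3  0.8 36.3] depth(grip) 74.0 lean 42.8 yawerr 0.1 F [-12.2  -1.    6. ] w 0.00033742401446576107 6.12051579868421 [ 0.54  0.31 -0.95  2.33  1.83  0.53 -0.47]
```

Emit:
move_arm --targets '[[[-0.07,0,0.07],[0,0,0],0],[[0,0,0],[0,0,0],0]]'

```text
time: 21.18
ee_pos: [0.5827, 0.0655, 0.0361]
eef_rot: [0.043, 0.929, -0.018, 0.366]
ft_force: [-22.1, 0.0, 13.9]
width: 0.0008
grip_force: 11.0
```

```bash
python3 st.py; python3 -c "
from h import *
snap('top','t5');snap('scene','s5')"
```

```text
t 21.175 tcp in mouth mm [-7.   0.8 36.1] depth(grip) 74.3 lean 42.8 yawerr 0.1 F [-22.   -2.   13.9] w 0.0008322572098290202 10.963440528139472 [ 0.54  0.31 -0.95  2.33  1.83  0.53 -0.47]
```

The push has stalled at 22 N with the tip at the mouth plane, so the coaster is against the backstop. Retreating to look.

Emit:
move_arm --targets '[[[0.3,0,-0.28],[0,0,0],0],[[0.7,0,-0.65],[0,0.02,0],0],[[0.75,0,-0.65],[0,0.05,0],0],[[0.8,0,-0.65],[0,0.06,0],0],[[0.8,0,-0.6],[0,0.06,0],0],[[0.8,0,-0.6],[0,0.06,0],0],[[0.8,0,-0.55],[0,0.06,0],0],[[0.8,0,-0.5],[0,0.06,0],0],[[0,0,-1.5],[0,0.04,0],0],[[0,0,-1.5],[0,0.04,0],0],[[0,0,0],[0,0,0],0]]'

```text
time: 22.65
ee_pos: [0.5026, 0.0726, 0.0691]
eef_rot: [0.047, 0.987, -0.007, 0.152]
ft_force: [-0.1, 0.0, -0.3]
width: 0.0003
grip_force: 0.0
```

```bash
python3 st.py;  python3 - <<'E'
from h import *
c=snap('scene','s6')['image'];t=snap('top','t6')['image']
b=cv2.resize(c[220:300,270:350],None,fx=4.9,fy=4.9,interpolation=cv2.INTER_CUBIC)
a=cv2.resize(t[215:295,265:345],None,fx=4.9,fy=4.9,interpolation=cv2.INTER_CUBIC)
cv2.imwrite('pics/crop6.png',cv2.convertScaleAbs(np.hstack([a,b]),alpha=1.8))
E
```

```text
t 22.65 tcp in mouth mm [-87.4   0.4  69.1] depth(grip) -6.1 lean 17.4 yawerr -0.0 F [-0.1  0.  -0.3] w 0.00033551896567335826 0.0 [ 0.89  0.21 -1.25  2.15  0.51  0.71  0.79]
```

View pics/crop6.png

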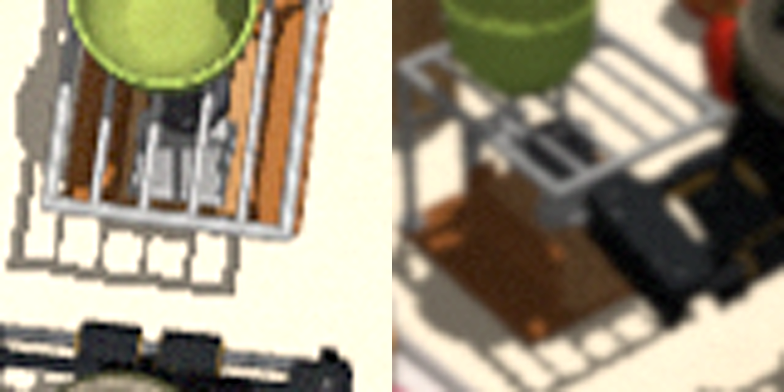

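```bash
python3 -c "
from h import *
print(r.close_job())"
```

```text
the job is handed in; nothing more can be done
None
```

I slid the coaster under the weighted arm to the backstop and handed the job in at about 22.7 s. The push stalled at 22 N with the fingertip at the mouth plane. That fits the coaster being flush, though the rack hid its final position from the cameras, and the hand-in returned no verdict.

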